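Centre the tasting cup on the bar scale

TASK

The small footed tasting cup on the bar scale stands off to one side of the round pan. Nudge it with light taps of the outside of the fingertips until the foot stands upright and wholly inside the circle engraved around the middle of the pan, then take the fingers away. Do not put the fingers round the cup to grip it, do not lift it, rock it over, bang it or push it off the pan, and leave everything else on the counter where it is.

Things in the scene. Friction and masses are not known exactly. Their poses are not given: they have to be found in the camera images.
- cup: White ceramic tasting cup on the scale's pan, like an egg cup, 61 mm tall, 0.12 kg. Origin: centre of its underside, z up; round, yaw is free. Widest at the foot: a vertical band 42 mm in diameter, 3 to 14 mm up. Stem 13 mm thick at 30 mm, bowl 38 mm wide from 50 mm up. Bears on a 32 mm disc: pushed at the bowl it rocks and may topple, at the foot it slides, stopping when the push stops.
- pan_center (a point): Centre of the top face of the scale's round steel pan (fixed, flat, no rim, 90 mm in diameter, 8 mm thick, top 68 mm above the counter). Around it a dark circle, 51 mm inner, 56 mm outer diameter: the foot is within its outer edge when the cup's axis is within 7 mm of this point. At the start it is 17 to 27 mm off, in any direction. Below: a neck and a black housing 150 by 130 by 34 mm.
- spare_cup: A second, identical tasting cup standing on the counter, to be left alone. Origin: centre of its underside.
- tamper: Bystander: steel tamper standing on its 58 mm base, 86 mm tall. Origin: centre of its underside.
- jug: Bystander: steel milk jug with a handle, 72 mm across, 90 mm tall. Origin: centre of its underside.
- spoon: Bystander: a 130 mm spoon lying on the counter. Origin: on its underside, near the middle.
- demitasse: Bystander: white espresso cup with a handle, 66 mm across, 58 mm tall. Origin: centre of its underside.
- bean_jar: Bystander: amber glass jar with a dark lid, 80 mm across, 130 mm tall. Origin: centre of its underside.

How it is judged:
At the end, for the whole second after the job is handed in: The cup stands upright (within 0.06 rad) and at rest on the pan, its axis within 7 mm of the pan's centre, so that its foot is within the outer edge of the engraved circle (horizontal distance between cup and pan_center below 0.007 m and z of cup in the frame of pan_center between -0.004 and 0.004 m and angle between cup's own z axis and vertical below 0.06 rad and linear speed of cup below 0.01 m/s); the robot touches nothing.
It fails at once if the cup was lifted more than 6 mm off the pan, or fell off it (z of cup in the frame of pan_center above 0.006 m or z of cup in the frame of pan_center below -0.01 m).
It fails at once if the cup was rocked over (tilted more than 0.25 rad) (angle between cup's own z axis and vertical above 0.25 rad).
It fails at once if the cup was banged or squeezed (more than 10 N) (contact force between the arm and cup above 10 N).
It fails at once if the fingers were put round the cup (the grasp point within 14 mm of its axis and less than 75 mm above its underside) (horizontal distance between the grasp point and cup below 0.014 m and z of the grasp point in the frame of cup below 0.075 m).
It fails at once if a bystander was disturbed (moved more than 12 mm) (distance of any of spare_cup, tamper, jug, spoon, demitasse, bean_jar from where it was at the start of the episode above 0.012 m).
It also fails if it takes over 48 s, if anything falls off the work surface, if the arm or the gripper's body presses on something with over 40 N, if the wrist force passes 120 N, or if a joint passes its speed limit or range.

ROBOT

A 6-joint arm with a two-finger parallel gripper is mounted at the origin on the work surface. World frame = base frame: x ahead of the robot, y to its left, z up, the work surface at z = 0. Lengths are in m, angles in rad, forces in N, time in s.
With the tool pointing down it reaches from about 0.35 to 0.875 m from the base axis. Payload 4.2 kg.
Tool frame: the origin (TCP) lies midway between the tips of the shut fingers; the grasp point (between the pads) lies 19 mm behind it (manip.pinch_z is the z of the grasp point in the tool frame, in m); z points along the fingers, y is the direction in which the jaws open and shut (so a half turn about z gives the same grasp; the last joint's range is limited). The gripper opens to 87 mm and grips with 3 to 60 N. Pads are 19 mm wide; open, the fingers measure 117 mm over their backs; the gripper's body (75 mm by 190 mm) begins 51 mm behind the grasp point.
Start: joints at [-0.888, 0.385, 0.008, 0, -1.194, -0.259], TCP at [0.257, -0.57, 0.223] pointing down, gripper open.
Joint ranges: [-3.14, 3.14], [-1.21, 2.06], [-1.07, 1.41], [-3.16, 2.05], [-2.99, -0.16], [-3.1, 3.1]. Speed limits (rad/s): [2.79, 2.79, 3.14, 3.14, 3.14, 3.14].

INTERFACE

Orientations are given as a rotation vector (axis times angle).
In Python, from plant import status, optics, manip gives the robot as it stands.
- The arm moves only by the tool play_rows, never from a script. Its argument "motion" is a list that holds one entry, the list of rows, each a list of 7 numbers: the shift along the tool's x, y, z in mm, then the turn, a rotation vector about the tool's x, y, z in degrees, then the finger opening in mm, from 0 to 87. In form: [[[dx, dy, dz, rx, ry, rz, grip], ...]]. A call has 1 to 12 rows; each row shifts and turns the pose as measured when the row begins, along the tool's axes as they then stand; what a row does not reach is not made up. A row lasts 1/12 s, in which the tool goes at most 41.7 mm and 7.16 degrees, less where a joint would pass 70% of its speed; a pose out of reach is approached as far as the arm can. A call is refused whole if a number of a shift passes 41.7 or a number of a turn 7.16, either way. A call with a gripper value outside its range is refused whole. The fingers move at their own pace and stop on an object; "grip_force" is the grip in N (left out, the last holds). Time passes only in rows, so rows that do not move let the fingers close. It gives the time, the measured TCP pose, the force and the opening at its end, in the units of the state.
- status.observe(): the state, without advancing time (a new reading comes with each control period).
- optics.snapshot(name): name is "scene" or "top" or "wrist"; returns a dict with "img" (420x560x3 uint8, blue, green, red), "depth" (420x560 float32, m along the optical axis (not along the pixel's ray), 0 where there is no reading), "vertical_fov" (degrees; the focal length in pixels is half the picture's height over the tangent of half this angle, whatever the lens; pixels are square), "cx", "cy" (the principal point, pixels), "dist" ([k1, k2, p1, p2, k3] as OpenCV has them; the pictures are not rectified), "origin" and "attitude" of the camera in the world. Camera axes: x right, y down, z forward; pixel columns grow to the right and rows downward; lengths in m; the calibration is good to about 2 mm. A picture is of the moment at which its call begins.
- manip.hand_in(): hands the job in, once; it reports no verdict.
The state is a dict: "time_s": time; "qpos": joint angles; "joint_velocities": joint speeds; "joint_torque": joint torques, N m; "eef_pos": TCP position; "eef_rot": TCP orientation; "contact_force": force on the tool from outside, world axes, zero at the start; "ft_torque": the same for the moment, N m; "opening": finger opening in m.
Only numpy, scipy, OpenCV 4.12 (cv2) and the standard library are available. Lean on these libraries where they do the work, as an engineer would, in place of code of your own. Each camera call takes 0.05 s, during which the arm holds its last target.

## Working session

There is one attempt and no reset: what is moved stays moved. The work goes in short steps, Python scripts to look and compute and a tool call to move; the robot and the scene stay as the last step left them, time stands still between calls to the robot, and variables do not carry over. Pictures are saved under pics/ and viewed, and the job is handed in when it is done.

Besides the shell and the picture viewer there is one more tool, called after "Request:" by a JSON object that holds its "method" and its "body". play_rows: Moves the arm, as the interface text tells. Its arguments: {"type":"object","properties":{"motion":{"type":"array","items":{"type":"array","items":{"type":"array","items":{"type":"number"}}}},"grip_force":{"type":"number"}},"required":["motion"]}

```bash
ls; mkdir -p pics; python3 - <<'E'
from plant import status, optics, manip
import cv2,numpy as np
print(status.observe()); print(manip.pinch_z)
for n in("scene","top","wrist"):
    s=optics.snapshot(n); cv2.imwrite(f"pics/{n}0.png",s["img"]); np.save(f"pics/{n}0.npy",s,allow_pickle=True)
    print(n,{k:v for k,v in s.items() if k not in("img","depth")})
E
```

```text
pics
{'time_s': 0.0, 'qpos': array([-8.88388172e-01,  3.85551142e-01,  6.58637291e-03, -5.28188138e-04,
       -1.19400156e+00, -2.58635765e-01]), 'joint_velocities': array([-0.00025009, -0.00028716, -0.00190865, -0.00086747,  0.00079664,
        0.00015824]), 'joint_torque': array([ 4.30660875e-04, -3.90665388e+01,  1.87404263e+01,  4.21981260e+00,
        1.08839056e-02, -2.16394192e-04]), 'eef_pos': array([ 0.2567831 , -0.56912674,  0.22144311]), 'eef_rot': array([ 0.66027593, -3.07086259, -0.00338723]), 'contact_force': array([-0.7896844 ,  0.04979084, -0.2841622 ]), 'ft_torque': array([ 0.00677602,  0.00189522, -0.01662608]), 'opening': 0.08699585232260887}
-0.0187
scene {'vertical_fov': 54.15590270365188, 'cx': 274.2914679400562, 'cy': 208.26134287384892, 'dist': array([-0.0811193,  0.       ,  0.       ,  0.       ,  0.       ]), 'origin': array([ 1.14225672, -0.52997494,  0.75021395]), 'attitude': array([-2.12559105, -0.89241502,  0.43915213])}
top {'vertical_fov': 53.59572721389021, 'cx': 275.9753957337911, 'cy': 204.91791806813458, 'dist': array([-0.02722593,  0.        ,  0.        ,  0.        ,  0.        ]), 'origin': array([0.46444439, 0.00288048, 1.36392798]), 'attitude': array([-2.20632666,  2.15083137, -0.08406774])}
wrist {'vertical_fov': 68.54203478718128, 'cx': 277.5509934338986, 'cy': 212.54740347662943, 'dist': array([-0.06543741,  0.        ,  0.        ,  0.        ,  0.        ]), 'origin': array([ 0.19544373, -0.59825578,  0.38381029]), 'attitude': array([1.62280048, 2.51402549, 0.31278225])}
```

View pics/scene0.png

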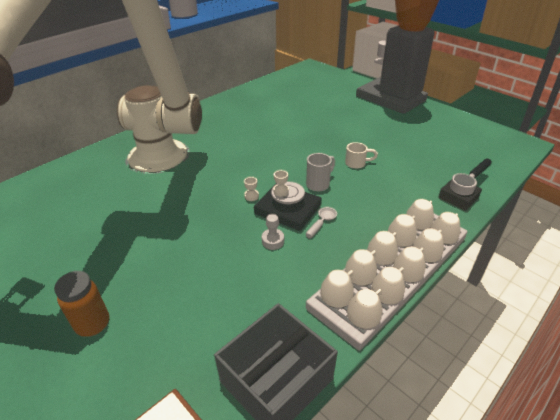

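View pics/top0.png

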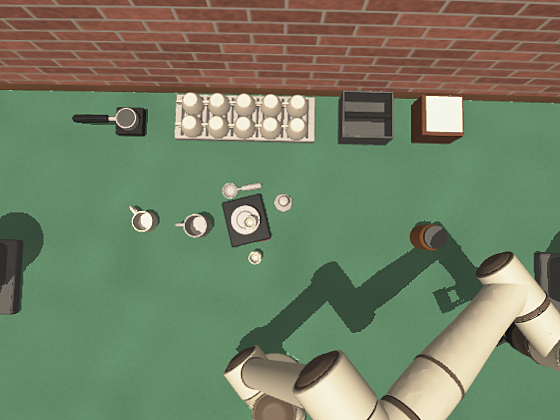

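View pics/wrist0.png

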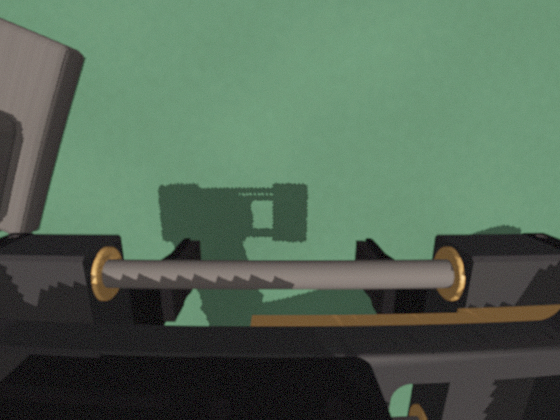

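The scene view shows the pan at about (288,193) with the cup on it at (281,182). In the top view the pan is at about (245,220) and the cup at (250,222). I'll enlarge both and measure.

```bash
cat > h.py <<'E'
import numpy as np,cv2
from scipy.spatial.transform import Rotation as R
def K(s):
    f=s["img"].shape[0]/2/np.tan(np.radians(s["vertical_fov"]/2)); return np.array([[f,0,s["cx"]],[0,f,s["cy"]],[0,0,1.]])
def ray(s,px):
    p=cv2.undistortPoints(np.array(px,float).reshape(-1,1,2),K(s),s["dist"]).reshape(-1,2)
    return (R.from_rotvec(s["attitude"]).as_matrix()@np.c_[p,np.ones(len(p))].T).T
def plane(s,px,z):
    d=ray(s,px); return s["origin"]+d*((z-s["origin"][2])/d[:,2])[:,None]
def proj(s,P):
    P=np.array(P,float).reshape(-1,3); M=R.from_rotvec(s["attitude"]).as_matrix()
    c=(P-s["origin"])@M
    return cv2.projectPoints(c.reshape(-1,1,3),np.zeros(3),np.zeros(3),K(s),s["dist"])[0].reshape(-1,2)
def load(n): return np.load(f"pics/{n}.npy",allow_pickle=True).item()
def snap(n,tag):
    from plant import optics
    s=optics.snapshot(n); cv2.imwrite(f"pics/{tag}.png",s["img"]); np.save(f"pics/{tag}.npy",s,allow_pickle=True); return s
E
python3 - <<'E'
from h import *
s=load("top0"); c=load("scene0")
a=cv2.resize(s["img"][170:270,180:300],None,fx=5,fy=5,interpolation=cv2.INTER_CUBIC)
b=cv2.resize(c["img"][160:230,240:350],None,fx=7,fy=7,interpolation=cv2.INTER_CUBIC)
cv2.imwrite("pics/za.png",a);cv2.imwrite("pics/zb.png",b)
print(plane(s,[(245,220),(250,222)],.068)); print(plane(c,[(288,193)],.068))
o=load("wrist0"); print(R.from_rotvec(o["attitude"]).as_matrix())
from plant import status
e=status.observe(); T=R.from_rotvec(e["eef_rot"]).as_matrix(); print(T); print(T.T@(o["origin"]-e["eef_pos"]), T.T@R.from_rotvec(o["attitude"]).as_matrix())
E
```

```text
[[0.51922603 0.1038943  0.068     ]
 [0.51339035 0.0881082  0.068     ]]
[[0.52647413 0.10041074 0.068     ]]
[[-4.11858587e-01  8.83674989e-01  2.22465768e-01]
 [ 9.11247378e-01  3.99168739e-01  1.01452131e-01]
 [ 8.49330852e-04  2.44505279e-01 -9.69647589e-01]]
[[-9.11573964e-01 -4.11135296e-01 -8.22342122e-04]
 [-4.11136101e-01  9.11572683e-01  1.53327677e-03]
 [ 1.19240417e-04  1.73578971e-03 -9.99998486e-01]]
[ 0.06792274 -0.00089654 -0.16212205] [[ 7.92972006e-04 -9.69618637e-01 -2.44620257e-01]
 [ 9.99999293e-01  9.85749464e-04 -6.65642365e-04]
 [ 8.86553530e-04 -2.44619556e-01  9.69618733e-01]]
```

View pics/za.png

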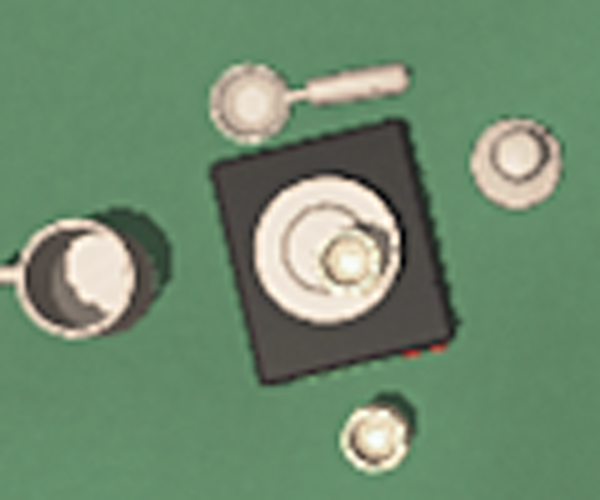

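View pics/zb.png

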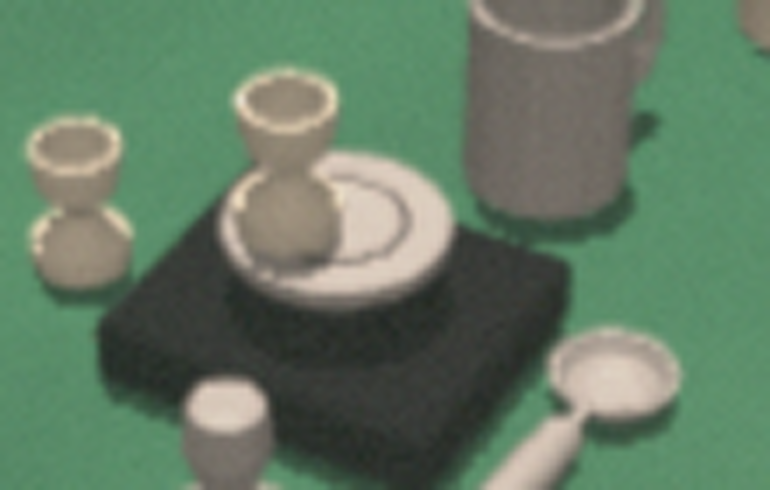

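The top zoom shows the pan centre at about (328,249) and the bowl at (351,258), so the cup is off toward -y and slightly -x. The spare cup is below it and the tamper is to the right. Now I'll work out the positions.

```bash
python3 - <<'E'
from h import *
s=load("top0"); c=load("scene0")
def up(z): return [(x/5-.4+180,y/5-.4+170) for x,y in z]
print("pan",plane(s,up([(328,249)]),.068),"cup",plane(s,up([(351,258)]),.129))
print("spare",plane(s,up([(376,437)]),.061),"tamper",plane(s,up([(517,155)]),.086), plane(s,up([(516,163)]),.0))
def u7(z): return [(x/7-.43+240,y/7-.43+160) for x,y in z]
print("scene pan",plane(c,u7([(337,226)]),.068),"cup",plane(c,u7([(286,101)]),.129))
# fingertip path: clearance
E
```

```text
pan [[0.5211135  0.10332913 0.068     ]] cup [[0.51344729 0.08476315 0.129     ]]
spare [[0.40506851 0.0703159  0.061     ]] tamper [[ 0.58132173 -0.01289156  0.086     ]] [[ 0.58388195 -0.01342263  0.        ]]
scene pan [[0.52235649 0.10348388 0.068     ]] cup [[0.51039034 0.0880797  0.129     ]]
```

Request:
{"method": "play_rows", "body": {"motion": [[[-15, 15, 0, 0, 0, 0, 0], [-28, 28, 0, 0, 0, 0, 0], [-28, 28, 0, 0, 0, 0, 0], [-28, 28, 0, 0, 0, 0, 0], [-28, 28, 0, 0, 0, 0, 0], [-28, 28, 0, 0, 0, 0, 0], [-28, 28, 0, 0, 0, 0, 0], [-28, 28, 0, 0, 0, 0, 0], [-28, 28, 0, 0, 0, 0, 0], [-28, 28, 0, 0, 0, 0, 0], [-28, 28, 0, 0, 0, 0, 0], [-28, 28, 0, 0, 0, 0, 0]]]}}

```text
time_s: 1.15
eef_pos: [0.4213, -0.13, 0.2172]
eef_rot: [0.636, -3.072, -0.01]
contact_force: [1.7, -0.8, 0.7]
opening: 0.0149
```

Request:
{"method": "play_rows", "body": {"motion": [[[0, 0, 0, 0, 0, -7, 0], [0, 0, 0, 0, 0, -7, 0], [0, 0, 0, 0, 0, -7, 0], [0, 0, 0, 0, 0, -7, 0]]]}}

```text
time_s: 1.48
eef_pos: [0.4239, -0.1208, 0.2171]
eef_rot: [1.385, -2.819, -0.013]
contact_force: [0.2, -0.9, 0.9]
opening: 0.0005
```

```bash
cat > st.py <<'E'
from h import *
from plant import status
e=status.observe(); T=R.from_rotvec(e["eef_rot"]).as_matrix()
print("t",e["time_s"],"p",e["eef_pos"].round(4),"q",np.degrees(e["qpos"]).round(1),"F",e["contact_force"].round(2),"op",round(e["opening"],4))
print("yaw",np.degrees(np.arctan2(T[1,0],T[0,0])).round(2)); print(T.round(3))
E
python3 st.py
```

```text
t 1.4833 p [ 0.4239 -0.1208  0.2171] q [  5.    4.2 -24.   -0.5 -62.  -42.5] F [ 0.15 -0.89  0.88] op 0.0005
yaw -127.68
[[-0.611 -0.791 -0.004]
 [-0.791  0.611  0.007]
 [-0.003  0.008 -1.   ]]
```

Request:
{"method": "play_rows", "body": {"motion": [[[-32, 10, 0, 0, 0, 0, 0], [-32, 10, 0, 0, 0, 0, 0], [-32, 10, 0, 0, 0, 0, 0], [-31, 10, 0, 0, 0, 0, 0], [-31, 10, 0, 0, 0, 0, 0], [0, 0, 0, 0, 0, 7, 0], [0, 0, 0, 0, 0, 7, 0], [0, 0, 0, 0, 0, 7, 0], [0, 0, 0, 0, 0, 7, 0], [0, 0, 0, 0, 0, 7, 0], [0, 0, 0, 0, 0, 7, 0], [0, 0, 0, 0, 0, 7, 0]]]}}

```text
time_s: 2.48
eef_pos: [0.4805, 0.0442, 0.215]
eef_rot: [0.057, -3.132, -0.01]
contact_force: [0.1, -0.1, -0.3]
opening: 0.0005
```

Request:
{"method": "play_rows", "body": {"motion": [[[0, 0, 0, 0, 0, 7, 0], [0, 0, 0, 0, 0, 7, 0], [0, 0, 0, 0, 0, 7, 0], [0, 0, 0, 0, 0, 7, 0], [0, 0, 0, 0, 0, 7, 0], [0, 0, 0, 0, 0, 7, 0], [0, 0, 0, 0, 0, 7, 0], [0, 0, 0, 0, 0, 7, 0], [0, 0, 0, 0, 0, 7, 0], [0, 0, 0, 0, 0, 7, 0], [0, 0, 0, 0, 0, 7, 0], [0, 0, 0, 0, 0, 7, 0]]]}}

```text
time_s: 3.48
eef_pos: [0.495, -0.0175, 0.2052]
eef_rot: [-1.914, -2.368, -0.087]
contact_force: [0.3, -0.2, -0.3]
opening: 0.0003
```

```bash
python3 st.py
```

```text
t 3.4833 p [ 0.495  -0.0175  0.2052] q [  12.6   11.7  -14.6   -7.   -64.8 -177.4] F [ 0.29 -0.19 -0.27] op 0.0003
yaw 102.05
[[-0.208  0.977 -0.039]
 [ 0.972  0.211  0.105]
 [ 0.11  -0.016 -0.994]]
```

The turn went the wrong way and q6 is at its limit. I'll unwind it in the other direction, since there's plenty of time.

Request:
{"method": "play_rows", "body": {"motion": [[[0, 0, 0, 0, 0, -7, 0], [0, 0, 0, 0, 0, -7, 0], [0, 0, 0, 0, 0, -7, 0], [0, 0, 0, 0, 0, -7, 0], [0, 0, 0, 0, 0, -7, 0], [0, 0, 0, 0, 0, -7, 0], [0, 0, 0, 0, 0, -7, 0], [0, 0, 0, 0, 0, -7, 0], [0, 0, 0, 0, 0, -7, 0], [0, 0, 0, 0, 0, -7, 0], [0, 0, 0, 0, 0, -7, 0], [0, 0, 0, 0, 0, -7, 0]]]}}

```text
time_s: 4.48
eef_pos: [0.4929, -0.024, 0.2004]
eef_rot: [0.209, -3.09, -0.17]
contact_force: [0.4, 0.1, -0.4]
opening: 0.0004
```

Request:
{"method": "play_rows", "body": {"motion": [[[0, 0, 0, 0, 0, -7, 0], [0, 0, 0, 0, 0, -7, 0], [0, 0, 0, 0, 0, -7, 0], [0, 0, 0, 0, 0, -7, 0], [0, 0, 0, 0, 0, -7, 0], [0, 0, 0, 0, 0, -7, 0], [0, 0, 0, 0, 0, -7, 0], [0, 0, 0, 0, 0, -7, 0], [0, 0, 0, 0, 0, -7, 0], [0, 0, 0, 0, 0, -7, 0], [0, 0, 0, 0, 0, -7, 0], [0, 0, 0, 0, 0, -7, 0]]]}}

```text
time_s: 5.48
eef_pos: [0.4896, -0.0241, 0.1971]
eef_rot: [-2.259, 2.118, 0.176]
contact_force: [-0.4, 0.9, -1.0]
opening: 0.0003
```

Request:
{"method": "play_rows", "body": {"motion": [[[0, 0, 0, 0, 0, -7, 0], [0, 0, 0, 0, 0, -7, 0], [0, 0, 0, 0, 0, -7, 0], [0, 0, 0, 0, 0, -7, 0], [0, 0, 0, 0, 0, -7, 0], [0, 0, 0, 0, 0, -7, 0], [0, 0, 0, 0, 0, -7, 0], [0, 0, 0, 0, 0, -7, 0], [0, 0, 0, 0, 0, -7, 0], [0, 0, 0, 0, 0, -7, 0], [0, 0, 0, 0, 0, -7, 0], [0, 0, 0, 0, 0, -7, 0]]]}}

```text
time_s: 6.48
eef_pos: [0.4864, -0.0241, 0.1937]
eef_rot: [-3.033, 0.009, 0.096]
contact_force: [0.5, -0.2, 0.2]
opening: 0.0008
```

```bash
python3 st.py
```

```text
t 6.4833 p [ 0.4864 -0.0241  0.1937] q [ 11.7  12.3 -15.5  -7.5 -64.7  81.3] F [ 0.52 -0.2   0.17] op 0.0008
yaw -0.14
[[ 0.998 -0.009 -0.063]
 [-0.002 -0.994  0.107]
 [-0.063 -0.107 -0.992]]
```

Request:
{"method": "play_rows", "body": {"motion": [[[0, 0, 0, 0, 0, -7, 0], [0, 0, 0, 0, 0, -7, 0], [0, 0, 0, 0, 0, -7, 0], [0, 0, 0, 0, 0, -7, 0], [0, 0, 0, 0, 0, -7, 0], [0, 0, 0, 0, 0, -7, 0], [0, 0, 0, 0, 0, -7, 0], [0, 0, 0, 0, 0, -7, 0], [0, 0, 0, 0, 0, 0, 0]]]}}

```text
time_s: 7.23
eef_pos: [0.484, -0.0242, 0.1913]
eef_rot: [-2.648, -1.44, 0.013]
contact_force: [-0.1, -0.8, 0.0]
opening: 0.0005
```

```bash
python3 st.py; python3 -c "
from h import *
snap('wrist','w1');snap('scene','s1')"
```

```text
t 7.2333 p [ 0.484  -0.0242  0.1913] q [ 11.7  12.3 -15.7  -7.6 -64.7 138.8] F [-0.09 -0.81  0.04] op 0.0005
yaw 56.92
[[ 0.545  0.836 -0.069]
 [ 0.837 -0.537  0.107]
 [ 0.053 -0.116 -0.992]]
```

View pics/w1.png

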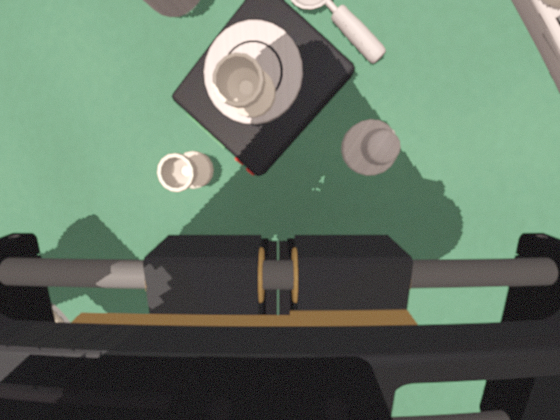

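View pics/s1.png

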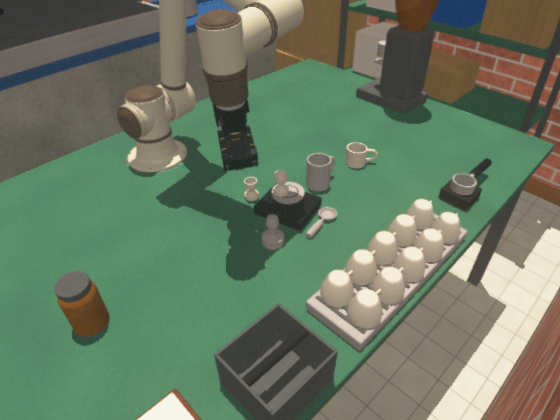

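The wrist view shows the pan at about (253,72) with the cup leaning toward lower-left of it, rim at about (239,80). I'll enlarge it and fit circles on the right planes.

```bash
cat > meas.py <<'E'
from h import *
from scipy.optimize import least_squares
def pan(s,guess=(.5215,.1034)):
    # steel pan against black housing: bright, unsaturated blob near guess
    hsv=cv2.cvtColor(cv2.GaussianBlur(s["img"],(3,3),0),cv2.COLOR_BGR2HSV)
    m=((hsv[...,2]>105)&(hsv[...,1]<90)).astype(np.uint8)
    n,l=cv2.connectedComponents(m)
    u=proj(s,[[*guess,.068]])[0]
    yy,xx=np.nonzero(m); k=np.argmin((xx-u[0])**2+(yy-u[1])**2)
    b=(l==l[yy[k],xx[k]]).astype(np.uint8)
    c=max(cv2.findContours(b,cv2.RETR_EXTERNAL,cv2.CHAIN_APPROX_NONE)[0],key=len).reshape(-1,2)
    h,w=b.shape; c=c[(c[:,0]>2)&(c[:,0]<w-3)&(c[:,1]>2)&(c[:,1]<h-3)]
    P=plane(s,c,.068)[:,:2]
    f=lambda q:np.hypot(*(P-q).T)-.0455
    r=least_squares(f,guess,loss="soft_l1",f_scale=.001)
    return r.x,np.median(abs(r.fun)),len(P)
def ov(s,items,tag,x0,y0,w,h,k):
    im=cv2.resize(s["img"][y0:y0+h,x0:x0+w],None,fx=k,fy=k,interpolation=cv2.INTER_CUBIC)
    t=np.linspace(0,2*np.pi,120)
    for (c,z,r,col) in items:
        p=proj(s,np.c_[c[0]+r*np.cos(t),c[1]+r*np.sin(t),0*t+z]); p=((p-[x0,y0]+.5)*k-.5)
        cv2.polylines(im,[np.round(p).astype(np.int32)],True,col,1)
    cv2.imwrite(f"pics/{tag}.png",im)
E
python3 - <<'E'
from meas import *
s=load("w1"); print(pan(s)); print(plane(s,[(239.5,80)],.129))
p=pan(s)[0]; cu=plane(s,[(239.5,80)],.129)[0][:2]
ov(s,[(p,.068,.045,(0,0,255)),(p,.068,.028,(255,0,0)),(cu,.129,.019,(0,255,0)),(cu,.082,.021,(0,255,255))],"w1o",190,10,130,130,5)
cv2.imwrite("pics/w1z.png",cv2.resize(s["img"][10:140,190:320],None,fx=4,fy=4,interpolation=cv2.INTER_CUBIC))
from plant import status
e=status.observe();T=R.from_rotvec(e["eef_rot"]).as_matrix()
# finger block geometry in the tool frame from depth
for px in [(200,237),(200,255),(265,245),(285,245),(200,240),(340,242)]:
    d=s["depth"][px[1],px[0]]; 
    q=cv2.undistortPoints(np.array([[px]],float),K(s),s["dist"])[0,0]
    w=s["origin"]+R.from_rotvec(s["attitude"]).as_matrix()@np.array([*q,1])*d
    print(px,d,(T.T@(w-e["eef_pos"])*1000).round(1))
E
```

```text
(array([0.49301713, 0.02633294]), np.float64(0.04795707993951305), 1554)
[[0.51280739 0.08445355 0.129     ]]
(200, 237) 0.08911302 [ 35.8 -22.7 -77.6]
(200, 255) 0.075214356 [ 36.  -19.2 -91.9]
(265, 245) 0.15951972 [  9.2  -6.5 -11.7]
(285, 245) 0.1639083 [ 7.7  4.  -7.6]
(200, 240) 0.08656406 [ 35.8 -22.1 -80.2]
(340, 242) 0.08526505 [ 35.9  17.2 -81.6]
```

View pics/w1o.png

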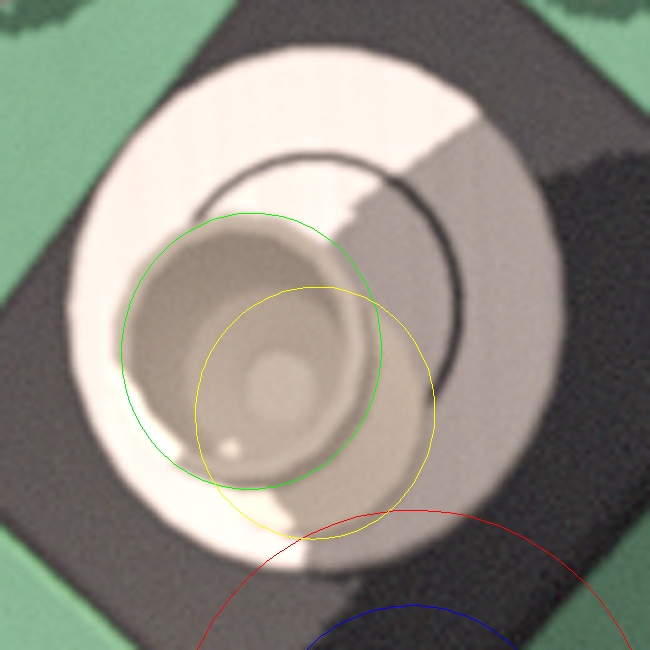

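View pics/w1z.png

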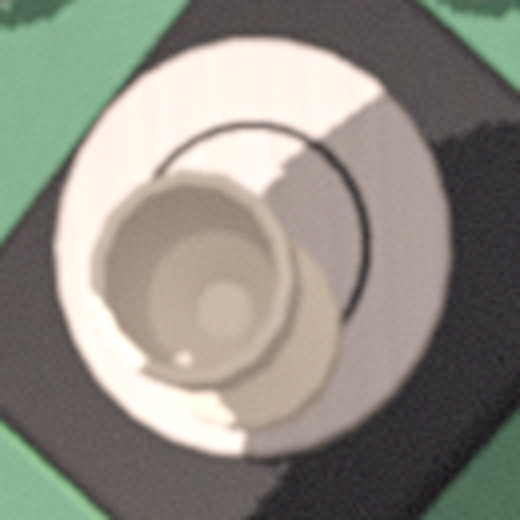

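```bash
python3 - <<'E'
t=open("meas.py").read()
t=t.replace('m=((hsv[...,2]>105)&(hsv[...,1]<90)).astype(np.uint8)','im=cv2.GaussianBlur(s["img"],(3,3),0).astype(int); m=((im[...,2]>115)&(im[...,1]-im[...,2]<14)).astype(np.uint8)')
open("meas.py","w").write(t)
E
python3 - <<'E'
from meas import *
s=load("w1"); print(pan(s))
un=lambda L:[(190+(x+.5)/5-.5,10+(y+.5)/5-.5) for x,y in L]
P=plane(s,un([(68,310),(565,320),(320,45),(320,573)]),.068)[:,:2]
p=least_squares(lambda q:np.hypot(*(P-q).T)-.045,(.52,.1)); print("pan manual",p.x,p.fun)
E_=plane(s,un([(118,345),(370,345),(243,213),(243,487)]),.128)[:,:2]
r=least_squares(lambda q:np.hypot(*(E_-q).T)-.019,(.51,.085));print("rim",r.x,r.fun)
F=plane(s,un([(437,410),(415,470),(380,515),(320,537)]),.080)[:,:2]
f=least_squares(lambda q:np.hypot(*(F-q).T)-.021,(.51,.085));print("foot",f.x,f.fun)
d=p.x-r.x; print("to centre",d*1000,np.hypot(*d),np.degrees(np.arctan2(d[1],d[0])), (p.x-f.x)*1000)
ov(s,[(p.x,.068,.045,(0,0,255)),(p.x,.068,.028,(255,0,0)),(r.x,.129,.019,(0,255,0)),(f.x,.080,.021,(0,255,255))],"w1p",190,10,130,130,5)
E
```

```text
(array([0.5207076 , 0.10345628]), np.float64(0.000257559957683378), 290)
pan manual [0.52123125 0.10292605] [0.000584   0.00053622 0.00074092 0.00074112]
rim [0.51193061 0.08542929] [-4.59731051e-04 -4.58701583e-04 -2.80837951e-05 -7.36805838e-05]
foot [0.51296229 0.08520401] [ 4.96671316e-04 -6.23772983e-04  6.29747642e-05  2.53557495e-04]
to centre [ 9.30063845 17.49676485] 0.019815111800755684 62.00652676633299 [ 8.26896258 17.72204108]
```

View pics/w1p.png

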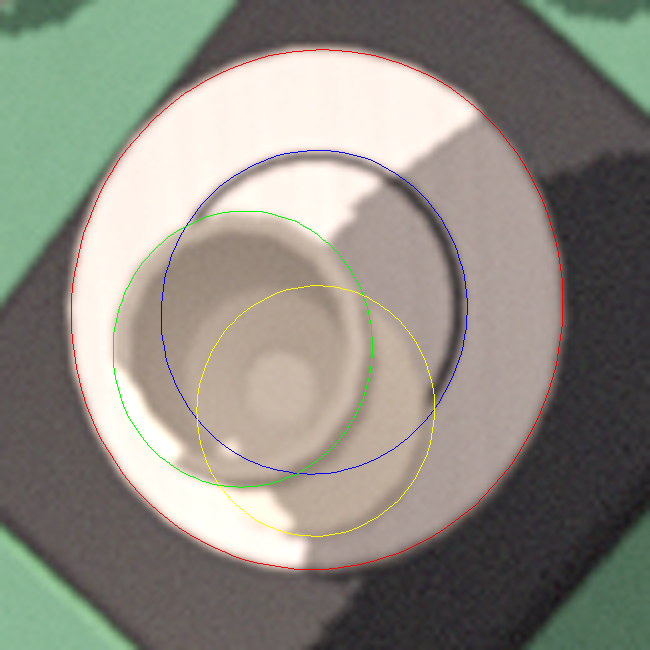

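The circles fit well: pan (0.521,0.103), cup (0.5125,0.085), so the cup needs 19.7 mm at 64°. I'll align the tool with tips leaning slightly toward the cup.

Request:
{"method": "play_rows", "body": {"motion": [[[0, 0, 0, -6.7, 0, 0, 0], [0, 0, 0, 0, 2, -7, 0], [0, 0, 0, 0, 0, 0, 0]]]}}

```text
time_s: 7.58
eef_pos: [0.482, -0.0244, 0.1882]
eef_rot: [-2.646, -1.62, -0.115]
contact_force: [0.9, -0.4, 0.2]
opening: 0.0005
```

```bash
python3 st.py; cat > go.py <<'E'
import sys
from h import *
from plant import status
e=status.observe(); T=R.from_rotvec(e["eef_rot"]).as_matrix()
t=np.array(list(map(float,sys.argv[1:4])))
print("tool mm",((T.T@(t-e["eef_pos"]))*1000).round(1))
E
python3 go.py .488 .036 .12; python3 go.py .488 .036 .075
```

```text
t 7.5833 p [ 0.482  -0.0244  0.1882] q [ 14.2   8.8 -22.   -3.9 -55.9 140.9] F [ 0.86 -0.39  0.24] op 0.0005
yaw 62.98
[[ 0.453  0.891  0.044]
 [ 0.888 -0.455  0.07 ]
 [ 0.082  0.007 -0.997]]
tool mm [ 50.7 -22.6  72.4]
tool mm [ 47.  -23.  117.3]
```

Request:
{"method": "play_rows", "body": {"motion": [[[12, -6, 18, 0, 0, 0, 0], [12, -6, 18, 0, 0, 0, 0], [12, -6, 18, 0, 0, 0, 0], [12, -5, 18, 0, 0, 0, 0], [0, 0, 0, 0, 0, 0, 0]]]}}

```text
time_s: 8.0
eef_pos: [0.4902, 0.0352, 0.121]
eef_rot: [-2.672, -1.582, -0.123]
contact_force: [-0.0, -0.8, -0.3]
opening: 0.0005
```

```bash
python3 st.py; python3 go.py .488 .036 .075; python3 -c "
from h import *
snap('wrist','w2')"
```

```text
t 8.0 p [0.4902 0.0352 0.121 ] q [ 21.3  13.8 -26.9  -3.8 -45.2 132.5] F [-0.03 -0.83 -0.35] op 0.0005
yaw 61.3
[[ 0.479  0.877  0.051]
 [ 0.874 -0.481  0.07 ]
 [ 0.085  0.011 -0.996]]
tool mm [-4.3 -2.8 45.8]
```

View pics/w2.png

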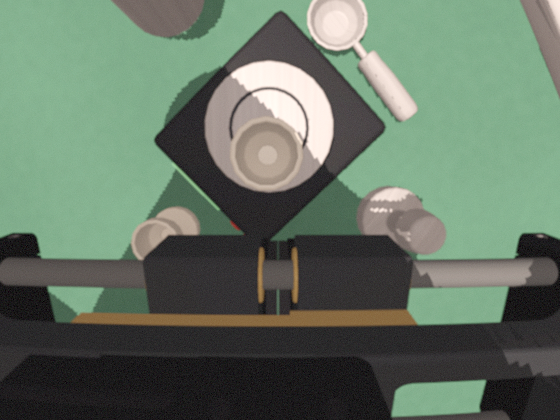

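The wrist view shows the cup at (266,155), the pan at (269,127) and the fingertips at column 278. The path down is clear, so I'm descending behind the cup.

Request:
{"method": "play_rows", "body": {"motion": [[[-1, -1, 11, 0, 0, -2.7, 0], [-1, -1, 11, 0, 0, 0, 0], [-1, 0, 11, 0, 0, 0, 0], [-1, 0, 11, 0, 0, 0, 0], [0, 0, 0, 0, 0, 0, 0]]]}}

```text
time_s: 8.47
eef_pos: [0.4957, 0.0343, 0.0826]
eef_rot: [-2.648, -1.633, -0.14]
contact_force: [-0.6, 0.2, -0.4]
opening: 0.0008
```

```bash
python3 st.py; python3 -c "
from h import *
s=snap('wrist','w3')
from meas import *
print(pan(s))
p=pan(s)[0]
c=(.5125,.0853)
ov(s,[(p,.068,.045,(0,0,255)),(p,.068,.028,(255,0,0)),(c,.129,.019,(0,255,0)),(c,.082,.021,(0,255,255))],'w3o',160,60,220,190,3)
snap('scene','s3'); 
s=load('s3');cv2.imwrite('pics/s3z.png',cv2.resize(s['img'][120:240,200:350],None,fx=5,fy=5,interpolation=cv2.INTER_CUBIC))
"
```

```text
t 8.4667 p [0.4957 0.0343 0.0826] q [ 21.1  17.1 -29.2  -4.  -38.9 135.3] F [-0.55  0.23 -0.39] op 0.0008
yaw 63.4
[[ 0.446  0.893  0.062]
 [ 0.89  -0.45   0.071]
 [ 0.091  0.024 -0.996]]
(array([0.52143014, 0.10319755]), np.float64(0.0007600055123983124), 447)
```

View pics/w3o.png

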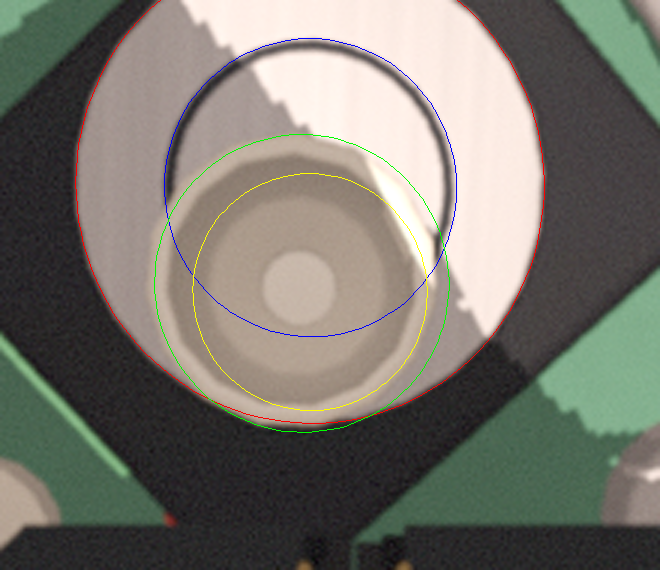

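View pics/s3z.png

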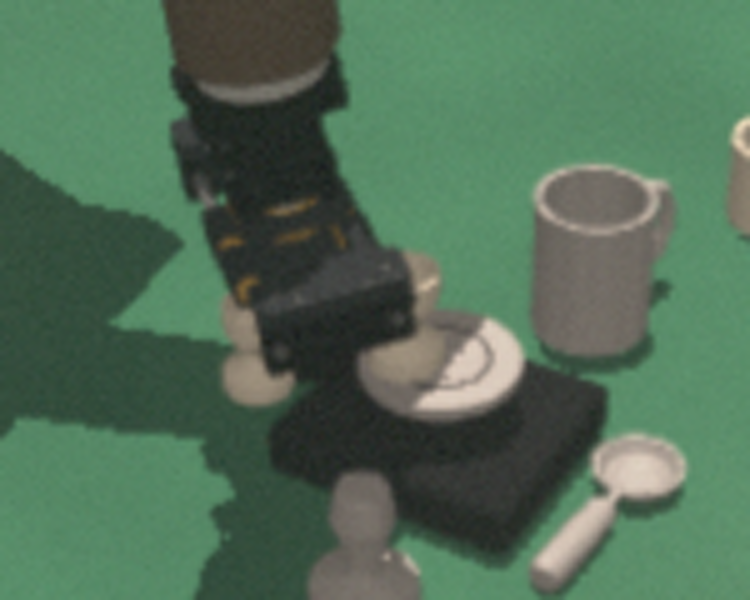

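```bash
python3 - <<'E'
from meas import *
s=load("w3"); un=lambda L:[(160+(x+.5)/3-.5,60+(y+.5)/3-.5) for x,y in L]
c=plane(s,un([(292.5,282)]),.128)[0,:2]; p=np.array([.5213,.1031])
d=p-c; L=np.hypot(*d); u=d/L
print("cup",c,"d",d*1000,L,np.degrees(np.arctan2(u[1],u[0])),"pre",c-u*.050, "contact",c-u*.0305,"end",p-u*.0305)
E
python3 go.py .4885 .041 .075
```

```text
cup [0.5116293  0.08631248] d [ 9.67069673 16.78752002] 0.019373776182816778 60.0552764768038 pre [0.48667109 0.04298711] contact [0.49640479 0.059884  ] end [0.50607549 0.07667152]
tool mm [  1.  -10.6   9.1]
```

Request:
{"method": "play_rows", "body": {"motion": [[[0, -4, 3, 0, 0, 1, 0], [0, -4, 3, 0, 0, 0, 0], [0, -3, 3, 0, 0, 0, 0], [0, 0, 0, 0, 0, 0, 0]]]}}

```text
time_s: 8.9
eef_pos: [0.4907, 0.0405, 0.079]
eef_rot: [-2.665, -1.608, -0.157]
contact_force: [-0.5, -0.1, 0.0]
opening: 0.0009
```

```bash
python3 st.py;python3 go.py .4885 .043 .075;python3 go.py .497 .0595 .075;python3 go.py .506 .0765 .075
```

```text
t 8.9 p [0.4907 0.0405 0.079 ] q [ 22.1  16.8 -30.7  -3.8 -37.2 133. ] F [-0.46 -0.1   0.05] op 0.0009
yaw 62.29
[[ 0.463  0.883  0.074]
 [ 0.881 -0.468  0.073]
 [ 0.099  0.031 -0.995]]
tool mm [ 0.8 -3.2  4. ]
tool mm [19.3 -3.4  5.9]
tool mm [38.4 -3.4  7.8]
```

Request:
{"method": "play_rows", "body": {"motion": [[[0, -3, 4, 0, 0, 0, 0], [3, -2, 2, 0, 0, 0, 0], [4, 0, 1, 0, 0, 0, 0], [4, 0, 0.5, 0, 0, 0, 0], [2, 0, 0, 0, 0, 0, 0], [0, 0, 0, 0, 0, 0, 0]]]}}

```text
time_s: 9.4
eef_pos: [0.494, 0.0568, 0.0734]
eef_rot: [-2.665, -1.61, -0.161]
contact_force: [0.9, -1.1, 0.3]
opening: 0.0007
```

```bash
python3 st.py;python3 go.py .497 .0595 .075;python3 go.py .506 .0765 .075
python3 -c "
from h import *
s=snap('wrist','w4')
cv2.imwrite('pics/w4z.png',cv2.resize(s['img'][60:260,160:380],None,fx=3,fy=3,interpolation=cv2.INTER_CUBIC))"
```

```text
t 9.4 p [0.494  0.0568 0.0734] q [ 23.9  17.6 -30.6  -3.6 -36.1 131.1] F [ 0.93 -1.07  0.3 ] op 0.0007
yaw 62.35
[[ 0.462  0.884  0.076]
 [ 0.881 -0.467  0.074]
 [ 0.101  0.033 -0.994]]
tool mm [ 3.9  1.4 -1.2]
tool mm [23.1  1.4  0.8]
```

View pics/w4z.png

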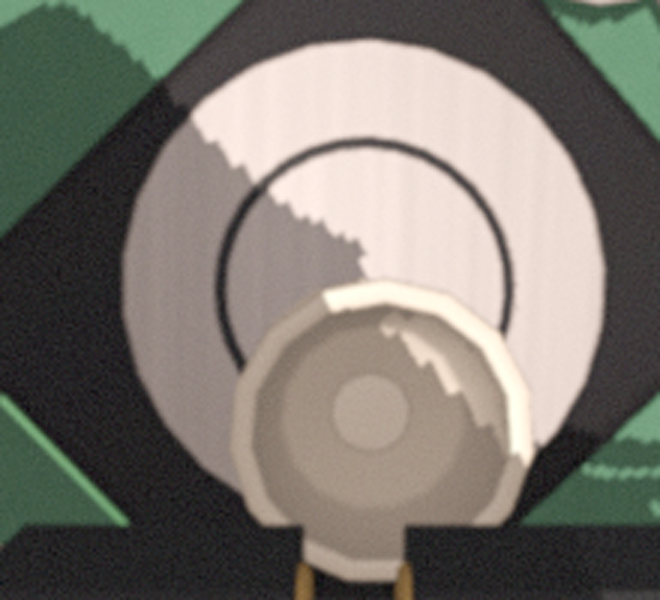

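```bash
cat > rim.py <<'E'
from meas import *
def rim(s,pts,z0=.128):
    E_=plane(s,pts,z0)[:,:2]
    r=least_squares(lambda q:np.hypot(*(E_-q[:2]).T)-.019,(.515,.09)); return r.x,r.fun*1000
E
python3 - <<'E'
from rim import *
from plant import status
s=load("w4"); un=lambda L:[(160+(x+.5)/3-.5,60+(y+.5)/3-.5) for x,y in L]
c,f=rim(s,un([(233,420),(533,420),(383,281),(355,580),(275,320),(490,320)])); p=pan(s); print("cup",c,f,"pan",p)
e=status.observe(); T=R.from_rotvec(e["eef_rot"]).as_matrix()
for q,z in((c,.076),(p[0],.076)): print("in tool",(T.T@(np.array([*q,z])-e["eef_pos"])*1000).round(1))
E
```

```text
cup [0.51165809 0.08625068] [-0.37719108 -0.28930325 -0.3154203  -0.0984165   0.27182525  0.1158203 ] pan (array([0.52077346, 0.10125862]), np.float64(0.001512056940369752), 597)
in tool [34.5  1.9  0.9]
in tool [51.9  3.   2.7]
```

Request:
{"method": "play_rows", "body": {"motion": [[[1, 2, 0, 0, 0, 0, 0], [2, 0, 0.1, 0, 0, 0, 0], [2, 0, 0.2, 0, 0, 0, 0], [2, 0, 0.2, 0, 0, 0, 0], [2, 0, 0.2, 0, 0, 0, 0], [2, 0, 0.2, 0, 0, 0, 0], [2, 0, 0.2, 0, 0, 0, 0], [0, 0, 0, 0, 0, 0, 0]]]}}

```text
time_s: 10.12
eef_pos: [0.502, 0.0675, 0.0735]
eef_rot: [-2.666, -1.609, -0.158]
contact_force: [-0.8, -0.6, 0.8]
opening: 0.0005
```

```bash
python3 st.py;
python3 -c "
from h import *
s=snap('wrist','w5')
cv2.imwrite('pics/w5z.png',cv2.resize(s['img'][60:260,160:380],None,fx=3,fy=3,interpolation=cv2.INTER_CUBIC))"
```

```text
t 10.1167 p [0.502  0.0675 0.0735] q [ 24.7  18.3 -29.4  -3.4 -36.7 130.1] F [-0.81 -0.63  0.79] op 0.0005
yaw 62.31
[[ 0.462  0.884  0.074]
 [ 0.881 -0.467  0.073]
 [ 0.099  0.032 -0.995]]
```

View pics/w5z.png

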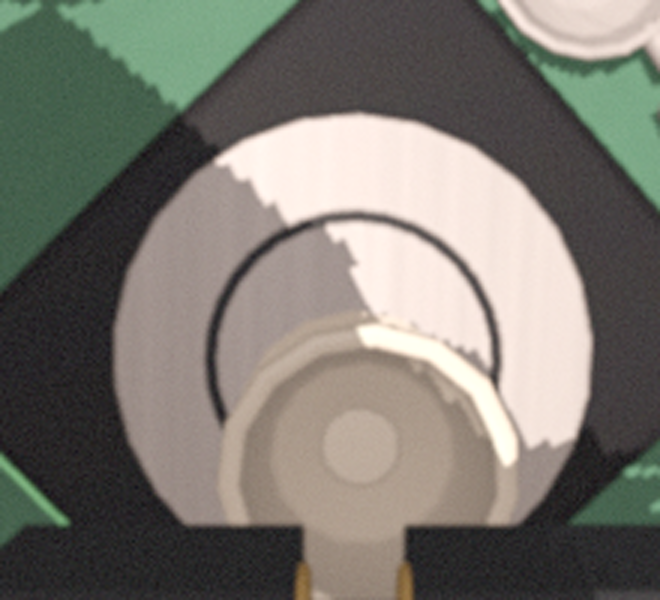

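The cup is sliding upright: rim centre is near (368,480) in the zoom and the pan near (354,350). Measuring what's left.

```bash
python3 - <<'E'
from rim import *
from plant import status
s=load("w5"); un=lambda L:[(160+(x+.5)/3-.5,60+(y+.5)/3-.5) for x,y in L]
c,f=rim(s,un([(219,480),(517,480),(365,324),(270,360),(470,358)])); print("cup",c,f)
P=plane(s,un([(113,350),(592,350),(355,112),(200,170),(520,175)]),.068)[:,:2]
p=least_squares(lambda q:np.hypot(*(P-q).T)-.045,(.52,.1)); print("pan",p.x,p.fun*1000)
F=plane(s,un([(345,312),(300,325),(265,352)]),.081)[:,:2]
print("foot",least_squares(lambda q:np.hypot(*(F-q).T)-.021,(.51,.085)).x)
e=status.observe(); T=R.from_rotvec(e["eef_rot"]).as_matrix()
for q,z in((c,.076),(p.x,.076)): print("in tool",(T.T@(np.array([*q,z])-e["eef_pos"])*1000).round(1))
E
```

```text
cup [0.51572356 0.09305828] [-0.29290189 -0.45713978 -0.13434732 -0.04835841  0.2006292 ]
pan [0.52165467 0.10346175] [ 0.21525606 -0.28278594 -0.10079821 -0.30658175  0.4554334 ]
foot [0.51547836 0.09296214]
in tool [29.2  0.3  0.4]
in tool [41.1  0.7  1.6]
```

Request:
{"method": "play_rows", "body": {"motion": [[[1.5, 0, 0.1, 0, 0, 0, 0], [2, 0.1, 0.2, 0, 0, 0, 0], [2, 0.1, 0.2, 0, 0, 0, 0], [2, 0.1, 0.2, 0, 0, 0, 0], [2, 0.1, 0.2, 0, 0, 0, 0], [1, 0, 0.1, 0, 0, 0, 0], [0, 0, 0, 0, 0, 0, 0]]]}}

```text
time_s: 10.75
eef_pos: [0.5074, 0.0774, 0.0735]
eef_rot: [-2.666, -1.608, -0.157]
contact_force: [0.2, -0.6, 0.2]
opening: 0.0007
```

```bash
python3 st.py;
python3 -c "
from h import *
s=snap('wrist','w6')
cv2.imwrite('pics/w6z.png',cv2.resize(s['img'][60:260,160:380],None,fx=3,fy=3,interpolation=cv2.INTER_CUBIC))"
```

```text
t 10.75 p [0.5074 0.0774 0.0735] q [ 25.6  18.9 -28.6  -3.2 -37.  129.1] F [ 0.21 -0.61  0.22] op 0.0007
yaw 62.3
[[ 0.463  0.883  0.073]
 [ 0.881 -0.467  0.072]
 [ 0.098  0.031 -0.995]]
```

View pics/w6z.png

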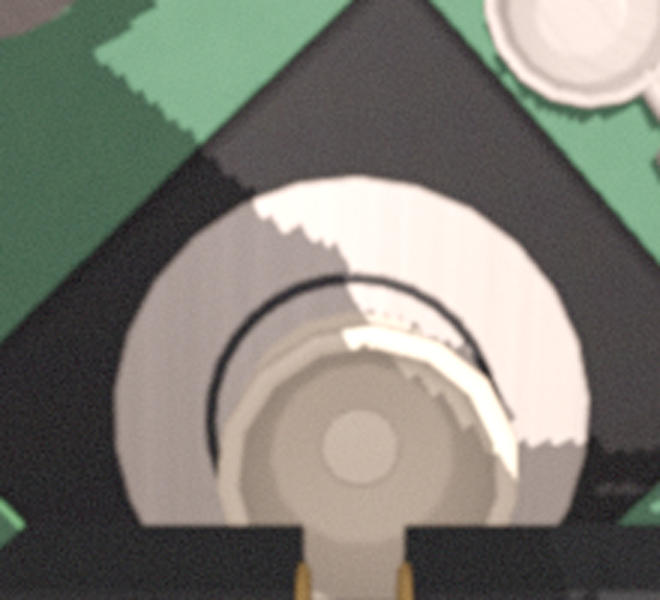

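```bash
python3 - <<'E'
from rim import *
from plant import status
s=load("w6"); un=lambda L:[(160+(x+.5)/3-.5,60+(y+.5)/3-.5) for x,y in L]
c,f=rim(s,un([(219,480),(518,480),(365,324),(270,360),(470,358)])); print("cup",c,f)
P=plane(s,un([(114,410),(590,410),(355,176),(187,245),(525,245)]),.068)[:,:2]
p=least_squares(lambda q:np.hypot(*(P-q).T)-.045,(.52,.1)); print("pan",p.x,p.fun*1000)
Q=plane(s,un([(208,410),(355,273),(255,305)]),.068)[:,:2]
print("ring",least_squares(lambda q:np.hypot(*(Q-q).T)-.028,(.52,.1)).x)
print("foot",least_squares(lambda q:np.hypot(*(plane(s,un([(345,312),(300,325),(265,352)]),.081)[:,:2]-q).T)-.021,(.51,.085)).x)
e=status.observe(); T=R.from_rotvec(e["eef_rot"]).as_matrix()
for q,z in((c,.076),(p.x,.076)): print("in tool",(T.T@(np.array([*q,z])-e["eef_pos"])*1000).round(1))
E
```

```text
cup [0.52126635 0.10292211] [-0.2570809  -0.38457513 -0.13050311 -0.02053851  0.17143389]
pan [0.52169216 0.10335228] [ 0.27821988 -0.14086013 -0.12362612 -0.22047691  0.38395685]
ring [0.5215352  0.10317597]
foot [0.52095849 0.10283664]
in tool [29.2  0.4  0.4]
in tool [29.8  0.5  0.4]
```

The cup is within about 1 mm of the centre. I'll back straight off along -x, rise, then look again from above.

Request:
{"method": "play_rows", "body": {"motion": [[[-3, 0, 0, 0, 0, 0, 0], [-6, 0, -0.5, 0, 0, 0, 0], [-10, 0, -1, 0, 0, 0, 0], [-12, 0, -2, 0, 0, 0, 0], [-10, 0, -10, 0, 0, 0, 0], [-5, 0, -25, 0, 0, 0, 0], [-5, 0, -30, 0, 0, 0, 0], [-10, 0, -25, 0, 0, 0, 0], [-15, 0, -10, 0, 0, 0, 0], [0, 0, 0, 0, 0, 0, 0]]]}}

```text
time_s: 11.63
eef_pos: [0.4576, -0.0067, 0.1746]
eef_rot: [-2.668, -1.606, -0.153]
contact_force: [0.3, 0.5, -0.1]
opening: 0.0003
```

```bash
python3 st.py;
python3 - <<'E'
from meas import *
s=snap('wrist','w7'); snap('scene','s7'); snap('top','t7')
pr=pan(s); print(pr); p=pr[0]; c=(.5213,.1029)
ov(s,[(p,.068,.045,(0,0,255)),(p,.068,.028,(255,0,0)),(c,.128,.019,(0,255,0)),(c,.082,.021,(0,255,255))],'w7o',180,40,180,150,4)
s=load('s7');cv2.imwrite('pics/s7z.png',cv2.resize(s['img'][120:260,210:390],None,fx=4,fy=4,interpolation=cv2.INTER_CUBIC))
E
```

```text
t 11.6333 p [ 0.4576 -0.0067  0.1746] q [ 17.7   6.2 -27.6  -3.4 -51.1 136.4] F [ 0.31  0.54 -0.1 ] op 0.0003
yaw 62.16
[[ 0.465  0.883  0.071]
 [ 0.88  -0.469  0.071]
 [ 0.096  0.03  -0.995]]
(array([0.52164078, 0.10348553]), np.float64(0.0003134648014865918), 304)
```

View pics/w7o.png

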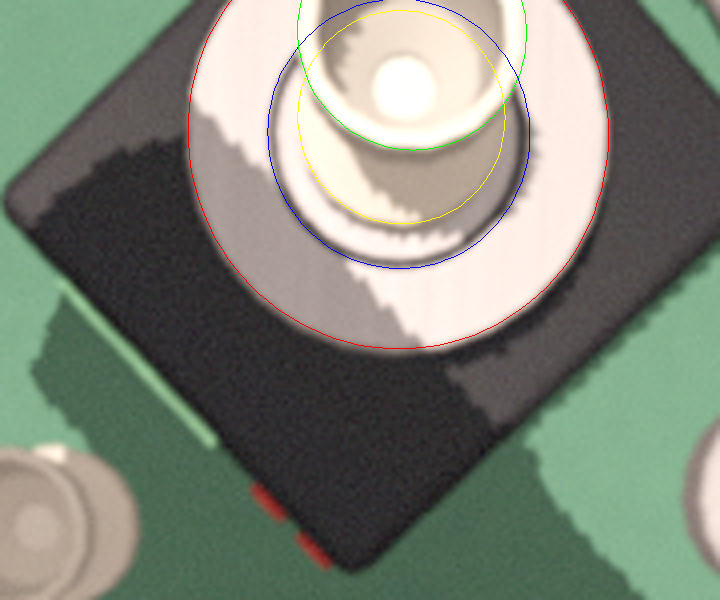

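View pics/s7z.png

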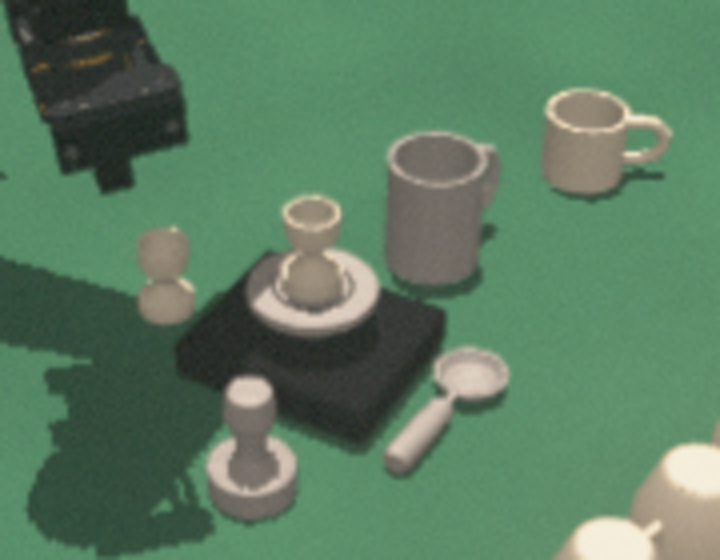

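Both views show the cup upright with its foot inside the engraved circle, the predicted circles lie on the actual edges, and the fingers are clear. Handing in.

```bash
python3 -c "
from plant import manip
print(manip.hand_in())"
```

```text
the job is handed in; nothing more can be done
None
```

I slid the cup about 19.5 mm into the engraved circle and handed the job in; no verdict is reported. I used two slow pushes on the foot with the outside of the shut fingertips, then backed off and raised the arm clear.

- **Final position:** measured after the second push, with the fingertips still against the foot, the cup's axis was about 0.6 mm (rim) to 0.9 mm (foot) from the pan centre; the limit is 7 mm. After I backed off, that position still matched the cup and pan edges in the wrist picture. I did not fit the cup again, because the top of its rim was cut off in that view.
- **Upright and clear:** the scene picture shows the cup upright inside the circle, nothing touching it, and the bystanders in view apparently where they were. I compared them by eye and did not measure their positions.
- **Force and time:** the tool force readings between moves stayed within about 2 N, which is noise level. I did not see the peak during the pushes. The clock stood at about 12 s of the 48 s allowed.
- **What went wrong or disagreed:**
  - I first turned the wrist the wrong way to its joint limit and had to unwind it, which cost about 4 s.
  - Two automatic pan fits were unreliable: one picked up the wrong area, and one was disturbed by the cup. I used edge points read from the enlarged picture instead, and the other fits agreed with those to within about 1 mm.

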